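Stir the finishing beads out of the separator drum

TASK

Take the white stirring rod from its leaning rest and, with its foot inside the drum of the media separator, stir the beads gently round until every one has dropped through the outlet slots into the tray underneath. Move the beads only with the rod, never with the gripper, do not ram or press the rod hard against the separator, and leave the other things on the bench alone. Then put the rod back in its rest as it was and let go.

Things in the scene. Friction and masses are not known exactly. Their poses are not given: they have to be found in the camera images.
- separator: Fixed media separator: 180 mm square aluminium plate (6 mm thick, top 66 mm above the bench) on corner legs over a grey tray (floor 6 mm, rim 36 mm above the bench). On the plate a round steel drum wall, inner radius 80, 5 thick, 38 mm high, and a central round hub, radius 24, 36 mm high; the beads lie in the channel between. Origin: on the bench under the centre; z up.
- outlet_a (a point): Centre, at the plate's top face, of an outlet slot through the plate, 54.5 mm to the separator's +y side: 36 mm wide (its x), 52 mm long (its y, radial, 28.5 to 80.5 mm from the drum's axis).
- outlet_b (a point): The same for the second outlet slot, on the separator's -y side.
- rest: Fixed grey rest on a dark 130 x 75 mm base; the rod leans in it 35 degrees from upright in the rest's x-z plane, upper end to its -x. A stop with side walls (24 mm apart) takes the foot; a saddle 64 to 88 mm up the rod, lips 24 mm apart, takes the handle. Open on the upper side: the rod lifts straight up. Highest point about 105 mm. Origin: on the bench under the rod's middle.
- rest_seat (a point): Where the centre of the rod's foot end face belongs in the rest: 45 mm to +x of the rest's origin, 30 mm above the bench.
- rod: Loose white plastic stirring rod, 150 mm long, about 70 g: a round foot 16 mm in diameter and 26 mm long, then a straight square handle 16 x 16 mm up to the end; centre of mass about 77 mm from the foot end. Origin: centre of the foot's end face; z runs along the rod towards the handle's end, x and y are square to the handle's faces.
- rod_foot (a point): Centre of the rod's foot end face (same as the rod's origin).
- bead0: Loose ceramic finishing bead, a short brownish-grey cylinder 20 mm in diameter and 16 mm high, 15 g, standing on its flat end in the drum at the start. Origin: its centre; z along its axis.
- bead1: Loose ceramic finishing bead, a short brownish-grey cylinder 20 mm in diameter and 16 mm high, 15 g, standing on its flat end in the drum at the start. Origin: its centre; z along its axis.
- bead2: Loose ceramic finishing bead, a short brownish-grey cylinder 20 mm in diameter and 16 mm high, 15 g, standing on its flat end in the drum at the start. Origin: its centre; z along its axis.
- bead3: Loose ceramic finishing bead, a short brownish-grey cylinder 20 mm in diameter and 16 mm high, 15 g, standing on its flat end in the drum at the start. Origin: its centre; z along its axis.
- bead4: Loose ceramic finishing bead, a short brownish-grey cylinder 20 mm in diameter and 16 mm high, 15 g, standing on its flat end in the drum at the start. Origin: its centre; z along its axis.
- bead5: Loose ceramic finishing bead, a short brownish-grey cylinder 20 mm in diameter and 16 mm high, 15 g, standing on its flat end in the drum at the start. Origin: its centre; z along its axis.
- clamp_bar: Bystander, to be left alone: aluminium clamp bar 30 x 90 x 22 mm with two bolts. Origin: centre of its underside.
- hex_key: Bystander, to be left alone: dark steel hex key, 90 x 28 mm L, 6 mm thick. Origin: centre of its underside.
- standoff_a: Bystander, to be left alone: brass standoff, 12 mm diameter, 34 mm long, lying. Origin: centre of its underside.
- gauge_block: Bystander, to be left alone: steel gauge block 50 x 35 x 30 mm. Origin: centre of its underside.
- cleaner: Bystander, to be left alone: clear cleaner bottle, 56 mm diameter, 130 mm tall. Origin: centre of its underside.
Things that resemble listed ones, but are neither listed nor needed, are in the scene too. There is more than one size of the rod; the one meant has the size given above.

How it is judged (in metres and radians):
On the way, in this order (a step that is already met when the one before it is completed fails the run):
1. the rod's foot is inside the drum, down among the beads (horizontal distance between rod_foot and separator below 0.075 m and z of rod_foot in the frame of separator between 0.055 and 0.08 m), for 0.2 s.
2. all six beads have dropped through the outlets into the tray (z of bead0 in the frame of separator between 0 and 0.05 m and horizontal distance between each of bead0, bead1, bead2, bead3, bead4, bead5 and separator below 0.13 m and z of bead1 in the frame of separator between 0 and 0.05 m and z of bead2 in the frame of separator between 0 and 0.05 m and z of bead3 in the frame of separator between 0 and 0.05 m and z of bead4 in the frame of separator between 0 and 0.05 m and z of bead5 in the frame of separator between 0 and 0.05 m), for 0.2 s.
At the end, for the whole second after the job is handed in: All six beads lie at rest in the tray under the plate (centre less than 50 mm above the bench), and the rod is released and lies still in its rest, leaning as before (30 to 40 degrees from upright) with its foot end within 12 mm of the seat point (all of step 2 and distance between rod_foot and rest_seat below 0.012 m and angle between the z axis of rod and the z axis of rest, either way round between 0.52 and 0.7 rad and linear speed of rod below 0.02 m/s and linear speed of each of bead0, bead1, bead2, bead3, bead4, bead5 below 0.05 m/s); the robot touches nothing.
It fails at once if the gripper or arm touches a bead (contact force between any of the fingers, the arm and bead0 above 0.3 N or contact force between any of the fingers, the arm and bead1 above 0.3 N or contact force between any of the fingers, the arm and bead2 above 0.3 N or contact force between any of the fingers, the arm and bead3 above 0.3 N or contact force between any of the fingers, the arm and bead4 above 0.3 N or contact force between any of the fingers, the arm and bead5 above 0.3 N).
It fails at once if the rod is rammed or pressed against the separator with more than 30 N (contact force between rod and separator above 30 N).
It fails at once if a bystander is pushed more than 20 mm (distance of any of clamp_bar, hex_key, standoff_a, gauge_block, cleaner from where it was at the start of the episode above 0.02 m).
It also fails if it takes over 72 s, if anything falls off the work surface, if the arm or the gripper's body presses on something with over 40 N, if the wrist force passes 120 N, or if a joint passes its speed limit or range.

ROBOT

A 6-joint arm with a two-finger parallel gripper is mounted at the origin on the work surface. World frame = base frame: x ahead of the robot, y to its left, z up, the work surface at z = 0. Lengths are in m, angles in degrees, forces in N, time in s.
With the tool pointing down it reaches from about 0.35 to 0.875 m from the base axis. Payload 4.2 kg.
Tool frame: the origin (TCP) lies midway between the tips of the shut fingers; the grasp point (between the pads) lies 19 mm behind it; z points along the fingers, y is the direction in which the jaws open and shut (so a half turn about z gives the same grasp; the last joint's range is limited). The gripper opens to 87 mm and grips with 3 to 60 N. Pads are 19 mm wide; open, the fingers measure 117 mm over their backs; the gripper's body (75 mm by 190 mm) begins 51 mm behind the grasp point.
Start: joints at [14.817, 22.042, 0.453, 0, -68.411, -14.817], TCP at [0.625, 0, 0.223] pointing down, gripper open.
Joint ranges: [-179.83, 179.83], [-69.29, 118.12], [-61.27, 80.66], [-181.25, 117.63], [-171.15, -9.14], [-177.46, 177.46]. Speed limits (degrees/s): [159.86, 159.86, 180, 180, 180, 180].

INTERFACE

Orientations are given as a 3x3 rotation matrix whose columns are the frame's x, y, z axes.
In Python, from station import r gives the robot as it stands.
- The arm moves only by the tool carry_out, never from a script. Its argument "steps" is a list of rows, each a list of 2 entries, a list of its own where there are three numbers: the shift along the tool's x, y, z in cm, then the turn about the tool's z in degrees. In form: [[[x, y, z], twist], ...]. A call has 1 to 20 rows; each row is the pose to reach, as a shift and turn from the pose measured when the call began, along the tool's axes at that moment; what a row does not reach only later rows make up. A row lasts 1/10 s, in which the tool goes at most 50 mm and 8.59 degrees, less where a joint would pass 70% of its speed; a pose out of reach is approached as far as the arm can. A call with a gripper value outside its range is refused whole. "gripper" is the gripper's target within -1 to 1 (fully open at 1, half-way at 0, shut at -1), set as the call begins (left out, the last holds). The fingers move at their own pace and stop on an object; the grip force is fixed at half the most. Time passes only in rows, so rows that repeat a pose let the fingers close. It gives the time, the measured TCP pose, the force and the opening at its end, in the units of the state.
- r.sense(): the state, without advancing time (a new reading comes with each control period).
- r.capture(name): name is "scene" or "side" or "wrist"; returns the picture (480x640x3 uint8, red, green, blue); there is no depth.
- r.calibration(name): a dict with "camera_matrix" (3x3 intrinsics, pixels), "D" ([k1, k2, p1, p2, k3] as OpenCV has them; the pictures are not rectified), "world_from_camera" (4x4, takes a point from camera to world coordinates). Camera axes: x right, y up, looking along -z (the intrinsics and any distortion apply to the point x, -y, -z); pixel columns grow to the right and rows downward; lengths in m; the calibration is good to about 2 mm. A picture is of the moment at which its call begins: read the wrist's pose just before it. calibration takes no time and is no camera call; for the wrist camera it gives the pose at the moment of the call.
- r.finish_job(): hands the job in, once; it reports no verdict.
Trained networks look in the newest picture that a camera, given by its name, has taken for a name from the list of things; names that differ only in an ending like _2 or _b are one class to them, and where a whole thing is asked for, a point or a joint stands for the part that bears it (a point fixed in the world has none). Each returns a list of dicts, best first, with "confidence" (0 to 1); they miss things now and then, are a little off and sometimes report something else, mostly with a low value. They report only what shows in the picture. A call takes as long as a camera call. They do not tell look-alikes from the thing itself.
- r.cut_out(camera, target): "pixels" (480x640 bool, what is visible of it).
- r.place_of(camera, target): "centre" ([x, y, z] in m, in world coordinates, good to about 4 mm: a listed point, or the origin of a listed thing).
The state is a dict: "time_s": time; "joints": joint angles; "joint_velocities": joint speeds; "effort": joint torques, N m; "tcp_pos": TCP position; "ee_rot": TCP orientation; "wrist_force": force on the tool from outside, world axes, zero at the start; "moment": the same for the moment, N m; "gripper_width": opening from 0.0 (shut) to 1.0 (fully open).
Only numpy, scipy, OpenCV 4.12 (cv2) and the standard library are available. Lean on these libraries where they do the work, as an engineer would, in place of code of your own. Each camera call takes 0.05 s, during which the arm holds its last target. There are 200 camera calls.

## Working session

There is one attempt and no reset: what is moved stays moved. The work goes in short steps, Python scripts to look and compute and a tool call to move; the robot and the scene stay as the last step left them, time stands still between calls to the robot, and variables do not carry over. Pictures are saved under pics/ and viewed, about 8 in all and at most 12, crops included, and the job is handed in when it is done.

Besides the shell and the picture viewer there is one more tool, called by a JSON object that holds its "api" and its "payload", one argument or row to a line. carry_out: Moves the arm, as the interface text tells. Its arguments: {"type":"object","properties":{"steps":{"type":"array","items":{"type":"array"}},"gripper":{"type":"number"}},"required":["steps"]}

```bash
ls; mkdir -p pics
cat > h.py <<'E'
import numpy as np, cv2
from station import r
def save(img,n): cv2.imwrite(f'pics/{n}.png',img[:,:,::-1])
def proj(cam,P):
    c=r.calibration(cam);T=np.linalg.inv(np.array(c['world_from_camera']))
    q=(T[:3,:3]@np.atleast_2d(P).T+T[:3,3:]).T*[1,-1,-1]
    return cv2.projectPoints(q,np.zeros(3),np.zeros(3),np.array(c['camera_matrix']),np.array(c['D'],float))[0][:,0]
def ray(cam,uv,z):
    c=r.calibration(cam);T=np.array(c['world_from_camera'])
    u=cv2.undistortPoints(np.array(uv,float).reshape(-1,1,2),np.array(c['camera_matrix']),np.array(c['D'],float))[:,0]
    d=np.c_[u[:,0],-u[:,1],-np.ones(len(u))]@T[:3,:3].T
    return T[:3,3]+d*((z-T[2,3])/d[:,2:])
E
python3 - <<'E'
from h import *
a=r.capture('scene');b=r.capture('side');w=r.capture('wrist')
save(a,'scene0');save(np.hstack([cv2.resize(b,(400,300)),cv2.resize(w,(400,300))]),'sw0')
for n in ['separator','outlet_a','outlet_b','rest','rest_seat','rod','rod_foot','bead0','clamp_bar','hex_key','standoff_a','gauge_block','cleaner']:
  for c in ['scene','side']:
    print(n,c,[(np.round(d['centre'],3).tolist(),round(d['confidence'],2),proj(c,d['centre'])[0].astype(int).tolist()) for d in r.place_of(c,n)][:9])
print(r.sense()['time_s'])
E
```

```text
pics
separator scene [([0.579, -0.146, -0.003], 0.73, [302, 271]), ([0.54, -0.195, 0.073], 0.3, [296, 224])]
separator side [([0.579, -0.148, 0.0], 0.65, [317, 231]), ([0.549, 0.158, 0.025], 0.27, [312, 356])]
outlet_a scene [([0.581, -0.098, 0.066], 0.76, [318, 257]), ([0.58, -0.203, 0.067], 0.61, [280, 234])]
outlet_a side [([0.578, -0.206, 0.064], 0.87, [321, 190]), ([0.574, -0.092, 0.068], 0.67, [316, 230]), ([0.574, 0.2, 0.005], 0.18, [295, 381])]
outlet_b scene [([0.581, -0.098, 0.066], 0.76, [318, 257]), ([0.58, -0.203, 0.067], 0.61, [280, 234])]
outlet_b side [([0.578, -0.206, 0.064], 0.87, [321, 190]), ([0.574, -0.092, 0.068], 0.67, [316, 230]), ([0.574, 0.2, 0.005], 0.18, [295, 381])]
rest scene [([0.575, 0.194, -0.002], 0.75, [447, 358])]
rest side [([0.568, 0.199, -0.0], 0.95, [298, 383]), ([0.511, -0.455, 0.001], 0.46, [360, 140])]
rest_seat scene [([0.547, 0.158, 0.03], 0.81, [440, 325])]
rest_seat side [([0.548, 0.162, 0.029], 0.67, [312, 356])]
rod scene [([0.433, 0.276, 0.008], 0.74, [529, 329]), ([0.576, 0.195, -0.005], 0.73, [447, 359]), ([0.551, 0.161, 0.032], 0.5
[... 1062 characters left out ...]
08, -0.001], 0.81, [291, 370])]
clamp_bar side [([0.776, 0.011, 0.002], 0.85, [208, 282]), ([0.573, 0.198, 0.001], 0.73, [296, 382])]
hex_key scene [([0.551, 0.159, 0.036], 0.67, [440, 324]), ([0.416, 0.026, 0.002], 0.59, [414, 265])]
hex_key side [([0.413, 0.024, -0.002], 0.75, [392, 308])]
standoff_a scene [([0.769, 0.178, -0.002], 0.46, [373, 431])]
standoff_a side [([0.771, 0.177, 0.002], 0.57, [187, 358])]
gauge_block scene [([0.381, -0.379, 0.004], 0.48, [288, 188])]
gauge_block side [([0.379, -0.382, 0.001], 0.87, [414, 164]), ([0.544, -0.196, 0.077], 0.5, [337, 191])]
cleaner scene [([0.509, -0.448, 0.0], 0.7, [233, 201])]
cleaner side [([0.51, -0.456, 0.003], 0.58, [360, 139])]
1.45
```

View pics/scene0.png

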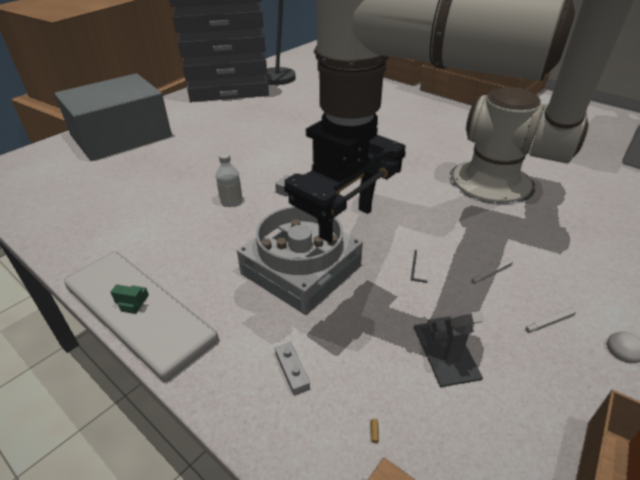

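View pics/sw0.png

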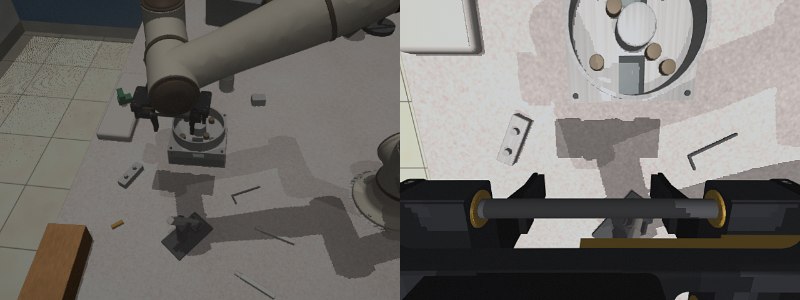

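The leaning rod in the rest is at scene (441,325). Look-alikes are the two loose rods lying on the bench at (475,280) and (529,329), plus the hex key at (415,265). The one I want is the one leaning in the rest. Beads are in the drum around (300,240). Next I'll get the geometry and check it in a close crop.

Run:
```python
from h import *
s=r.sense();print(s['tcp_pos'],np.round(s['ee_rot'],3).tolist(),s['joints'])
print(np.round(r.calibration('wrist')['world_from_camera'],3))
a=r.capture('scene');b=r.capture('side')
c=np.hstack([cv2.resize(a[290:400,390:530],(400,314)),cv2.resize(b[325:435,240:380],(400,314))])
save(c,'crop1')
```

```text
[6.24991158e-01 8.14833631e-06 2.22548134e-01] [[-0.0, -1.0, 0.0], [-1.0, 0.0, -0.0], [0.0, -0.0, -1.0]] [ 1.48152981e+01  2.20421808e+01  4.52749416e-01  9.64029196e-04
 -6.84095669e+01 -1.48165276e+01]
[[-1.    -0.001 -0.     0.625]
 [ 0.001 -0.961 -0.278 -0.076]
 [-0.    -0.278  0.961  0.385]
 [ 0.     0.     0.     1.   ]]
```

View pics/crop1.png

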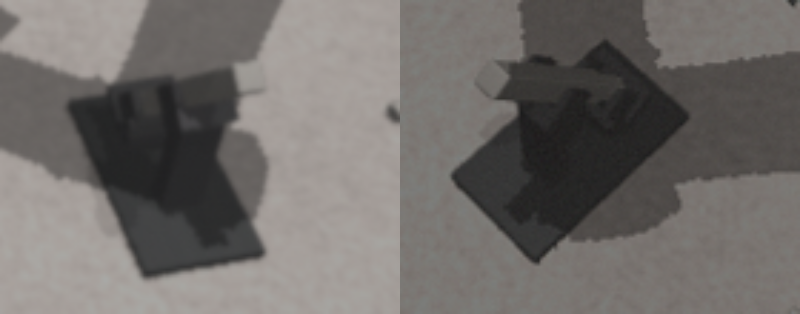

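The crop shows the square white handle sticking out up and right of the rest's saddle: end at scene ≈(477,317), side ≈(272,353). That confirms the rod in the rest is the one leaning. Now moving above it.

{"api": "carry_out", "payload": {
  "steps": [
    [[-4, 1, -3], 8],
    [[-8, 2, -3], 16],
    [[-12, 3, -3], 24],
    [[-16, 4, -3], 33],
    [[-20, 4, -3], 33],
    [[-21.5, 4, -3], 33],
    [[-21.5, 4, -3], 33],
    [[-21.5, 4, -3], 33]
  ],
  "gripper": 1
}}

```text
time_s: 2.35
tcp_pos: [0.5849, 0.2146, 0.2523]
ee_rot: [[-0.544, -0.839, -0.001], [-0.839, 0.544, -0.001], [0.001, 0.0, -1.0]]
wrist_force: [0.6, -0.4, 0.6]
gripper_width: 1.003
```

Run:
```python
from h import *
s=r.sense();print(s['time_s'],s['tcp_pos'],np.round(s['ee_rot'],3).tolist())
save(r.capture('wrist'),'w1');r.capture('scene');r.capture('side')
for n in ['rest','rest_seat','rod_foot','rod','separator','outlet_a']:
  for c in ['wrist','scene','side']:
    print(n,c,[(np.round(d['centre'],3).tolist(),round(d['confidence'],2),proj(c,d['centre'])[0].astype(int).tolist()) for d in r.place_of(c,n) if d['confidence']>.5])
print(ray('scene',[(477.5,317)],.15),ray('side',[(272,353)],.15))
```

```text
2.35 [0.58491181 0.21464408 0.25232082] [[-0.544, -0.839, -0.001], [-0.839, 0.544, -0.001], [0.001, 0.0, -1.0]]
rest wrist [([0.572, 0.199, -0.002], 0.83, [318, 190])]
rest scene [([0.574, 0.194, -0.002], 0.67, [447, 357])]
rest side [([0.571, 0.2, 0.001], 0.91, [297, 383])]
rest_seat wrist [([0.55, 0.161, 0.026], 0.94, [316, 153]), ([0.771, 0.007, 0.0], 0.51, [85, 145])]
rest_seat scene [([0.548, 0.158, 0.029], 0.71, [440, 326])]
rest_seat side [([0.545, 0.163, 0.028], 0.82, [314, 358]), ([0.51, -0.454, 0.004], 0.56, [360, 139])]
rod_foot wrist [([0.545, 0.164, 0.027], 0.83, [322, 152]), ([0.43, 0.273, 0.004], 0.82, [453, 177]), ([0.384, 0.146, 0.002], 0.69, [437, 54])]
rod_foot scene [([0.547, 0.159, 0.032], 0.83, [441, 325]), ([0.38, 0.141, 0.009], 0.72, [473, 279]), ([0.773, 0.008, 0.002], 0.7, [291, 369]), ([0.431, 0.272, 0.006], 0.61, [526, 328])]
rod_foot side [([0.384, 0.14, 0.004], 0.88, [407, 363]), ([0.43, 0.276, 0.003], 0.85, [376, 437]), ([0.545, 0.16, 0.025], 0.63, [314, 357])]
rod wrist [([0.382, 0.144, 0.003], 0.8, [438, 50]), ([0.549, 0.163, 0.031], 0.65, [317, 154]), ([0.433, 0.272, 0.007], 0.59, [450, 177])]
rod scene [([0.55, 0.165, 0.031], 0.94, [443, 328]), ([0.38, 0.143, 0.005], 0.82, [474, 281]), ([0.434, 0.276, 0.008], 0.59, [528, 329])]
rod side [([0.432, 0.273, 0.007], 0.94, [376, 434]), ([0.387, 0.142, 0.008], 0.67, [405, 363])]
separator wrist []
separator scene [([0.575, -0.148, -0.003], 0.82, [302, 269]), ([0.38, -0.38, 0.0], 0.62, [288, 189])]
separator side []
outlet_a wrist []
outlet_a scene [([0.58, -0.206, 0.065], 0.91, [279, 234]), ([0.581, -0.097, 0.064], 0.75, [319, 257])]
outlet_a side []
[[0.59887522 0.22683467 0.15      ]] [[0.59968464 0.22663437 0.15      ]]
```

View pics/w1.png

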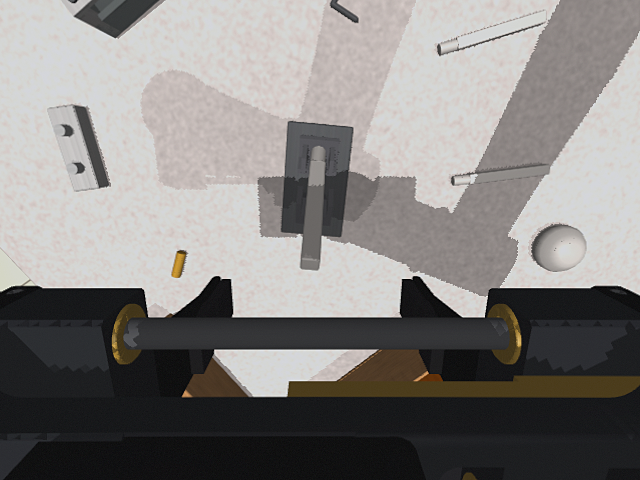

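The wrist view shows the rod in its rest from foot (318,150) to handle end (311,268), nearly along the image column. Base corners are at (289,122), (353,127), (341,237) and (282,233).

Run:
```python
from h import *
B=ray('wrist',[(289,122),(353,127),(341,237),(282,233)],.006)[:,:2]
print(B,B.mean(0))
for a,b in [(3,0),(2,1)]:
  d=B[b]-B[a];print(np.degrees(np.arctan2(d[1],d[0])),np.linalg.norm(d))
for a,b in [(0,1),(3,2)]:
  d=B[b]-B[a];print('w',np.degrees(np.arctan2(d[1],d[0])),np.linalg.norm(d))
m=r.cut_out('wrist','rod')
for d in m:
  ys,xs=np.nonzero(d['pixels']);print(d['confidence'],len(xs),xs.mean(),ys.mean(),ys.min(),ys.max())
# predicted rod for yaw candidates
for L in (52,55,58,61):
  u=np.array([np.cos(np.radians(L)),np.sin(np.radians(L))])
  S=np.array([.572,.198])-0.045*u
  P=[np.r_[S+u*s*np.sin(np.radians(35)),.03+s*np.cos(np.radians(35))] for s in (0,.15)]
  print(L,np.round(P,3).tolist(),[proj(c,P).astype(int).tolist() for c in('wrist','scene','side')])
```

```text
[[0.5576291  0.11621797]
 [0.49984743 0.16017292]
 [0.57949265 0.26257118]
 [0.63787015 0.21852075]] [0.56870983 0.18937071]
-128.10881277028398 0.13001724862722341
-127.87572322012043 0.12972573023476042
w 142.73947875047216 0.07259999343911312
w 142.9625642753559 0.07313256792434762
0.74 1550 492.2541935483871 32.4141935483871 10 54
0.69 2270 314.0251101321586 211.56431718061674 146 270
0.68 1113 501.32794249775384 174.75741239892184 164 186
52 [[0.544, 0.163, 0.03], [0.597, 0.23, 0.153]] [[[321, 151], [314, 264]], [[443, 325], [480, 316]], [[314, 357], [273, 354]]]
55 [[0.546, 0.161, 0.03], [0.596, 0.232, 0.153]] [[[319, 151], [316, 264]], [[442, 326], [482, 316]], [[313, 356], [274, 355]]]
58 [[0.548, 0.16, 0.03], [0.594, 0.233, 0.153]] [[[317, 151], [319, 264]], [[441, 326], [483, 315]], [[312, 355], [275, 356]]]
61 [[0.55, 0.159, 0.03], [0.592, 0.234, 0.153]] [[[314, 151], [321, 264]], [[440, 326], [484, 315]], [[311, 355], [276, 357]]]
```

{"api": "carry_out", "payload": {
  "steps": [
    [[-0.4, -0.3, 4], 4.7],
    [[-0.4, -0.3, 8], 4.7],
    [[-0.4, -0.3, 11], 4.7],
    [[-0.4, -0.3, 13], 4.7],
    [[-0.4, -0.3, 14], 4.7],
    [[-0.4, -0.3, 14], 4.7],
    [[-0.4, -0.3, 14], 4.7]
  ],
  "gripper": 1
}}

```text
time_s: 4.15
tcp_pos: [0.5905, 0.2172, 0.1137]
ee_rot: [[-0.611, -0.791, 0.002], [-0.791, 0.611, 0.001], [-0.002, -0.001, -1.0]]
wrist_force: [0.6, -0.1, 0.4]
gripper_width: 1.0
```

Run:
```python
from h import *
s=r.sense();print(s['time_s'],s['tcp_pos'],s['wrist_force'])
save(r.capture('wrist')[100:],'w2')
```

```text
4.15 [0.59047609 0.2171807  0.1136958 ] [ 0.60156999 -0.07516487  0.39667412]
```

View pics/w2.png

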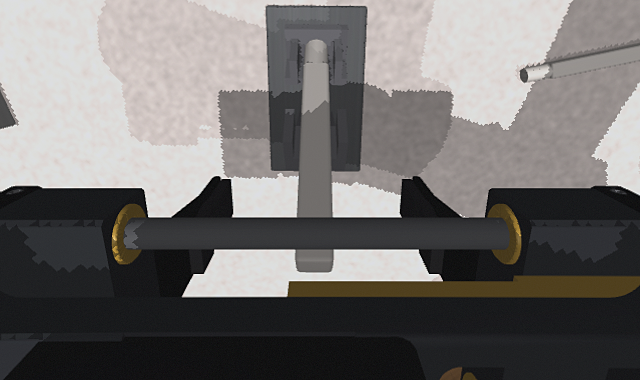

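The rod runs straight up the image at column ≈316, centred between the fingers (230 to 402), with its upper end at row ≈270 of the crop. It's well aligned, so I'll close.

{"api": "carry_out", "payload": {
  "steps": [
    [[0, 0, 0], 0],
    [[0, 0, 0], 0],
    [[0, 0, 0], 0],
    [[0, 0, 0], 0],
    [[0, 0, 0], 0],
    [[0, 0, 0], 0],
    [[0, 0, 0], 0],
    [[0, 0, 0], 0]
  ],
  "gripper": -1
}}

```text
time_s: 5.0
tcp_pos: [0.5906, 0.2173, 0.1141]
ee_rot: [[-0.611, -0.791, 0.003], [-0.791, 0.611, 0.001], [-0.002, -0.001, -1.0]]
wrist_force: [-0.6, -0.3, -0.5]
gripper_width: 0.351
```

{"api": "carry_out", "payload": {
  "steps": [
    [[0, 0, 0], 0],
    [[0, 0, 0], 0],
    [[0, 0, 0], 0],
    [[0, 0, 0], 0],
    [[0, 0, 0], 0],
    [[0, 0, 0], 0]
  ]
}}

```text
time_s: 5.6
tcp_pos: [0.5906, 0.2173, 0.114]
ee_rot: [[-0.611, -0.791, 0.002], [-0.791, 0.611, 0.001], [-0.002, -0.001, -1.0]]
wrist_force: [0.2, -0.3, -0.6]
gripper_width: 0.177
```

{"api": "carry_out", "payload": {
  "steps": [
    [[0, 0, -1], 0],
    [[0, 0, -3], 0],
    [[0, 0, -6], 0],
    [[0, 0, -10], 0],
    [[0, 0, -14], 0],
    [[2, -2, -15.6], 0],
    [[5, -6, -15.6], 0],
    [[8, -10, -15.6], 0],
    [[11, -14, -15.6], 0],
    [[14, -18, -15.6], 0],
    [[16.5, -20.5, -15.6], 0],
    [[17.7, -21.4, -15.6], 0],
    [[17.7, -21.4, -15.6], 0],
    [[17.7, -21.4, -15.6], 0],
    [[17.7, -21.4, -15.6], 0]
  ]
}}

```text
time_s: 7.1
tcp_pos: [0.6513, -0.0525, 0.2702]
ee_rot: [[-0.61, -0.792, 0.003], [-0.792, 0.61, 0.002], [-0.003, -0.001, -1.0]]
wrist_force: [0.5, 0.6, -1.5]
gripper_width: 0.179
```

Run:
```python
from h import *
s=r.sense();print(s['time_s'],s['tcp_pos'],s['joints'])
w=r.capture('wrist');save(w,'w3');np.save('w3.npy',w);np.save('w3c.npy',r.calibration('wrist')['world_from_camera'])
r.capture('scene');r.capture('side')
for n in ['bead0','outlet_a','separator']:
  for c in ['wrist','scene','side']:
    print(n,c,[(np.round(d['centre'],3).tolist(),round(d['confidence'],2),proj(c,d['centre'])[0].astype(int).tolist()) for d in r.place_of(c,n) if d['confidence']>.3])
p=np.array(s['tcp_pos']);R=np.array(s['ee_rot'])
print([proj(c,p+R@[.0716,0,.0841]) for c in('wrist','scene','side')])
print([(d['centre'],proj('wrist',d['centre'])) for d in r.place_of('wrist','rod_foot')])
```

```text
7.1 [ 0.6513232  -0.05245627  0.27019875] [ 9.52226312e+00  2.33190723e+01  9.25067341e+00 -6.12380865e-02
 -7.57544584e+01 -4.70925348e+01]
bead0 wrist [([0.607, -0.174, 0.07], 0.85, [276, 90]), ([0.547, -0.122, 0.076], 0.81, [358, 94]), ([0.54, -0.195, 0.073], 0.81, [318, 22]), ([0.528, -0.099, 0.076], 0.79, [388, 102]), ([0.628, -0.109, 0.07], 0.7, [301, 158]), ([0.627, -0.196, 0.074], 0.67, [245, 84])]
bead0 scene [([0.53, -0.106, 0.074], 0.66, [332, 239]), ([0.625, -0.199, 0.078], 0.64, [265, 241]), ([0.601, -0.173, 0.079], 0.63, [283, 240]), ([0.555, -0.125, 0.072], 0.56, [316, 242]), ([0.541, -0.195, 0.074], 0.39, [296, 224]), ([0.511, -0.449, 0.002], 0.35, [232, 201])]
bead0 side [([0.629, -0.198, 0.073], 0.68, [296, 188]), ([0.624, -0.108, 0.074], 0.59, [292, 220]), ([0.549, -0.124, 0.075], 0.59, [330, 217]), ([0.604, -0.177, 0.077], 0.57, [306, 195]), ([0.531, -0.105, 0.078], 0.54, [338, 224]), ([0.544, -0.193, 0.076], 0.42, [336, 192])]
outlet_a wrist [([0.576, -0.094, 0.064], 0.58, [350, 138]), ([0.576, -0.204, 0.071], 0.55, [282, 42])]
outlet_a scene [([0.58, -0.204, 0.063], 0.97, [280, 235]), ([0.581, -0.098, 0.068], 0.88, [318, 256])]
outlet_a side [([0.577, -0.207, 0.066], 0.76, [321, 189]), ([0.576, -0.093, 0.067], 0.64, [315, 230])]
separator wrist [([0.58, -0.151, 0.0], 0.64, [314, 101])]
separator scene [([0.578, -0.149, 0.001], 0.63, [301, 268])]
separator side [([0.577, -0.146, 0.002], 0.63, [318, 231])]
[array([[317.48997184, 150.02788458]]), array([[303.21329996, 211.18510173]]), array([[298.6310463, 179.8120661]])]
[([0.38, 0.1432, 0.0035], array([[585.01050813, 196.08811065]])), ([0.6082, -0.1059, 0.186], array([[319.94990896, 154.08524981]]))]
```

View pics/w3.png

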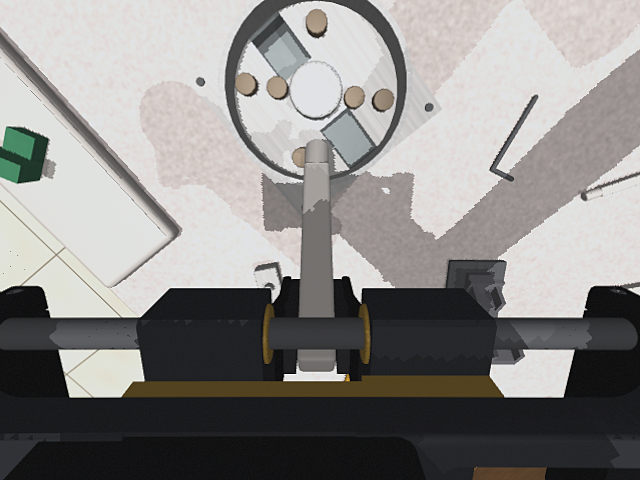

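The view shows the six beads at (246,84), (277,88), (317,22), (354,97), (383,100) and (301,157). The hub is at (316,89), the slots at (282,45) and (348,138), and the rod is held straight with its foot at (317,148), where predicted. I'll write a short planner that turns foot paths into row numbers and checks clearance.

```bash
cat > plan.py <<'E'
import sys
from h import *
C=np.array([.5785,-.150]); FX,FZ=.0716,.0841
cs,sn=lambda a:np.cos(np.radians(a)),lambda a:np.sin(np.radians(a))
def foot():
    s=r.sense();R=np.array(s['ee_rot']);f=np.array(s['tcp_pos'])+[0,0,-FZ]
    L=np.degrees(np.arctan2(-R[1,0],-R[0,0]));f[:2]-=FX*np.array([cs(L),sn(L)])
    d=f[:2]-C
    return np.hypot(*d),np.degrees(np.arctan2(d[1],d[0])),L,f[2],s
def margins(x,y,L,z):   # to wall (in), to hub (out), if below their tops
    out=[9,9]
    for h in np.arange(z,.106,.004):
        for a in range(0,360,30):
            q=np.array([x,y])+(h-z)*np.tan(np.radians(35))*np.array([cs(L),sn(L)])
            k=(8 if h<z+.021 else 9.5)/1000
            q=q+k*(cs(a)/cs(35)*np.array([cs(L),sn(L)])+sn(a)*np.array([-sn(L),cs(L)]))
            rr=np.hypot(*q);out=[min(out[0],.080-rr),min(out[1],rr-.024)]
    return out
def plan(wps):   # (r mm, phi, L, z mm, rows, polar?)
    r0,p0,L0,z0,s=foot();R=np.array(s['ee_rot']);T0=np.array(s['tcp_pos'])
    print('now',np.round([r0*1e3,p0,L0,z0*1e3],1),'t',s['time_s'],'F',np.round(s['wrist_force'],1),'w',s['gripper_width'])
    cur=[r0*1e3,p0,L0,z0*1e3];rows=[];m=[9,9]
    for w in wps:
        n,pol=w[4],w[5]
        for i in range(1,n+1):
            t=i/n;c=[a+(b-a)*t for a,b in zip(cur,w[:4])]
            e=lambda q:np.array([q[0]*cs(q[1]),q[0]*sn(q[1])])/1e3
            xy=e(c) if pol else e(cur)*(1-t)+e(w)*t
            L=c[2];tc=np.r_[C+xy+FX*np.array([cs(L),sn(L)]),c[3]/1e3+FZ]
            if c[3]<105: mm=margins(*xy,L,c[3]/1e3);m=[min(a,b) for a,b in zip(m,mm)]
            d=R.T@(tc-T0)*100
            rows.append([[round(float(v),1) for v in d],round(-(L-L0),0)])
        cur=list(w[:4])
    print('margin wall/hub mm',np.round(np.array(m)*1e3,1),len(rows));print(rows)
if __name__=='__main__': plan(eval(sys.argv[1]))
E
python3 plan.py '[(42,178,80,130,7,0),(42,178,80,130,1,0),(42,178,80,100,2,0),(42,178,80,73,3,0),(42,178,80,73,2,0)]'; python3 -c "
from h import *
c=ray('wrist',[(316,89)],.102);print(c)"
python3 - <<'E'
from plan import *
for rr,a,b,La,Lb in [(38,178,105,80,25),(64,178,105,95,30),(38,182,255,-75,-25),(64,182,255,-70,-35)]:
    ms=[margins(rr/1e3*cs(p),rr/1e3*sn(p),La+(Lb-La)*t,.073) for t in np.linspace(0,1,12) for p in [a+(b-a)*t]]
    print(rr,np.min(ms,0)*1e3)
E
```

```text
now [ 49.1  53.6  52.3 185.8] t 7.75 F [-0.2  1.  -1.1] w 0.17857967381704729
margin wall/hub mm [25.4  9.6] 15
[[[1.1, 1.0, 0.8], np.float64(-4.0)], [[2.2, 1.9, 1.6], np.float64(-8.0)], [[3.3, 2.9, 2.4], np.float64(-12.0)], [[4.5, 3.8, 3.2], np.float64(-16.0)], [[5.7, 4.8, 4.0], np.float64(-20.0)], [[6.9, 5.7, 4.8], np.float64(-24.0)], [[8.2, 6.6, 5.5], np.float64(-28.0)], [[8.2, 6.6, 5.5], np.float64(-28.0)], [[8.2, 6.6, 7.0], np.float64(-28.0)], [[8.2, 6.6, 8.5], np.float64(-28.0)], [[8.2, 6.6, 9.4], np.float64(-28.0)], [[8.2, 6.6, 10.3], np.float64(-28.0)], [[8.2, 6.6, 11.2], np.float64(-28.0)], [[8.2, 6.6, 11.2], np.float64(-28.0)], [[8.2, 6.6, 11.2], np.float64(-28.0)]]
[[ 0.57803077 -0.1496784   0.102     ]]
38 [22.52521307  5.63184063]
64 [-3.13146768 32.06810805]
38 [22.52521307  4.73777193]
64 [-4.75608781 27.36790259]
```

{"api": "carry_out", "payload": {
  "steps": [
    [[1.1, 1.0, 0.8], -4],
    [[2.2, 1.9, 1.6], -8],
    [[3.3, 2.9, 2.4], -12],
    [[4.5, 3.8, 3.2], -16],
    [[5.7, 4.8, 4.0], -20],
    [[6.9, 5.7, 4.8], -24],
    [[8.2, 6.6, 5.5], -28],
    [[8.2, 6.6, 5.5], -28],
    [[8.2, 6.6, 7.0], -28],
    [[8.2, 6.6, 8.5], -28],
    [[8.2, 6.6, 9.4], -28],
    [[8.2, 6.6, 10.3], -28],
    [[8.2, 6.6, 11.2], -28],
    [[8.2, 6.6, 11.2], -28],
    [[8.2, 6.6, 11.2], -28]
  ]
}}

```text
time_s: 9.25
tcp_pos: [0.5496, -0.0783, 0.1577]
ee_rot: [[-0.168, -0.986, 0.003], [-0.986, 0.168, 0.001], [-0.001, -0.003, -1.0]]
wrist_force: [0.9, -0.1, -0.6]
gripper_width: 0.185
```

```bash
sed -i 's/round(-(L-L0),0)/float(round(-(L-L0),0))/' plan.py; python3 plan.py '[(38,178,80,73,1,0),(38,105,25,73,11,1),(38,105,25,73,1,1),(42,178,80,73,6,1),(42,178,80,73,1,1)]';python3 - <<'E'
from plan import *
for rr,a,b,La,Lb in [(60,178,105,110,50),(60,178,108,115,60),(58,178,108,110,60),(62,178,108,120,75)]:
    ms=[margins(rr/1e3*cs(p),rr/1e3*sn(p),La+(Lb-La)*t,.073) for t in np.linspace(0,1,12) for p in [a+(b-a)*t]]
    print(rr,np.min(ms,0)*1e3)
for rr,p,L in [(60,178,110),(60,108,40),(60,108,20),(60,108,10),(60,108,0)]: print(p,L,np.array(margins(rr/1e3*cs(p),rr/1e3*sn(p),L,.073))*1e3)
E
```

```text
now [ 40.9 178.4  80.3  73.6] t 9.25 F [ 0.9 -0.1 -0.6] w 0.18503329832812332
margin wall/hub mm [22.5  5.6] 20
[[[-0.1, -0.3, 0.1], 0.0], [[-0.5, -0.9, 0.1], 5.0], [[-0.8, -1.6, 0.1], 10.0], [[-1.1, -2.2, 0.1], 15.0], [[-1.4, -2.9, 0.1], 20.0], [[-1.5, -3.7, 0.1], 25.0], [[-1.6, -4.4, 0.1], 30.0], [[-1.6, -5.2, 0.1], 35.0], [[-1.6, -6.0, 0.1], 40.0], [[-1.4, -6.8, 0.1], 45.0], [[-1.2, -7.6, 0.1], 50.0], [[-0.9, -8.4, 0.1], 55.0], [[-0.9, -8.4, 0.1], 55.0], [[-1.5, -6.9, 0.1], 46.0], [[-1.7, -5.4, 0.1], 37.0], [[-1.7, -3.9, 0.1], 28.0], [[-1.4, -2.4, 0.1], 19.0], [[-0.8, -1.1, 0.1], 9.0], [[-0.0, 0.1, 0.1], 0.0], [[-0.0, 0.1, 0.1], 0.0]]
60 [-5.88376752 27.52392464]
60 [-7.77692291 27.49467684]
58 [-5.83597513 25.49979276]
62 [-12.81725041  28.74301339]
178 110 [-1.62600785 27.78310118]
108 40 [-1.62600785 27.78310118]
108 20 [ 5.38085147 28.00562283]
108 10 [ 9.50292274 26.62702469]
108 0 [11.85593618 23.57530811]
```

{"api": "carry_out", "payload": {
  "steps": [
    [[-0.1, -0.3, 0.1], 0],
    [[-0.5, -0.9, 0.1], 5],
    [[-0.8, -1.6, 0.1], 10],
    [[-1.1, -2.2, 0.1], 15],
    [[-1.4, -2.9, 0.1], 20],
    [[-1.5, -3.7, 0.1], 25],
    [[-1.6, -4.4, 0.1], 30],
    [[-1.6, -5.2, 0.1], 35],
    [[-1.6, -6.0, 0.1], 40],
    [[-1.4, -6.8, 0.1], 45],
    [[-1.2, -7.6, 0.1], 50],
    [[-0.9, -8.4, 0.1], 55],
    [[-0.9, -8.4, 0.1], 55],
    [[-1.5, -6.9, 0.1], 46],
    [[-1.7, -5.4, 0.1], 37],
    [[-1.7, -3.9, 0.1], 28],
    [[-1.4, -2.4, 0.1], 19],
    [[-0.8, -1.1, 0.1], 9],
    [[0, 0.1, 0.1], 0],
    [[0, 0.1, 0.1], 0]
  ]
}}

```text
time_s: 11.25
tcp_pos: [0.5469, -0.0783, 0.1572]
ee_rot: [[-0.163, -0.987, 0.002], [-0.987, 0.163, 0.001], [-0.002, -0.002, -1.0]]
wrist_force: [-0.5, -0.4, -0.7]
gripper_width: 0.182
```

```bash
cat > look.py <<'E'
from plan import *
for c in ('wrist','scene','side'):
    r.capture(c)
    for d in r.place_of(c,'bead0'):
        q=np.array(d['centre']);e=q[:2]-C
        if np.hypot(*e)<.13: print(c,'conf %.2f r %.0f phi %.0f z %.0f'%(d['confidence'],1e3*np.hypot(*e),np.degrees(np.arctan2(e[1],e[0])),q[2]*1e3))
E
python3 look.py; python3 plan.py '[(62,178,65,73,3,0),(62,105,5,73,14,1),(62,105,5,73,1,1)]'
```

```text
wrist conf 0.91 r 69 phi -47 z 74
wrist conf 0.82 r 70 phi 139 z 78
wrist conf 0.82 r 45 phi 77 z 12
wrist conf 0.80 r 58 phi -133 z 74
wrist conf 0.75 r 64 phi 40 z 72
wrist conf 0.67 r 38 phi -41 z 76
scene conf 0.63 r 67 phi -45 z 77
scene conf 0.47 r 34 phi -46 z 72
scene conf 0.45 r 59 phi -131 z 76
scene conf 0.40 r 65 phi 135 z 71
side conf 0.54 r 64 phi 43 z 74
side conf 0.50 r 35 phi -45 z 76
side conf 0.36 r 65 phi 137 z 78
now [ 41.7 178.   80.3  72.7] t 11.55 F [ 0.3  0.  -1.4] w 0.1777049766358785
margin wall/hub mm [ 8.5 14.3] 18
[[[0.1, 0.0, -0.0], 5.0], [[0.3, 0.1, -0.0], 10.0], [[0.5, 0.1, -0.0], 15.0], [[0.1, -0.3, -0.0], 20.0], [[-0.2, -0.8, -0.0], 24.0], [[-0.6, -1.4, -0.0], 28.0], [[-0.8, -1.9, -0.0], 32.0], [[-1.1, -2.5, -0.0], 37.0], [[-1.3, -3.2, -0.0], 41.0], [[-1.4, -3.8, -0.0], 45.0], [[-1.5, -4.4, -0.0], 50.0], [[-1.5, -5.1, -0.0], 54.0], [[-1.5, -5.8, -0.0], 58.0], [[-1.4, -6.5, -0.0], 62.0], [[-1.3, -7.1, -0.0], 67.0], [[-1.1, -7.8, -0.0], 71.0], [[-0.8, -8.5, -0.0], 75.0], [[-0.8, -8.5, -0.0], 75.0]]
```

One bead (b1) is in the tray at z 12. The outer pass is next.

{"api": "carry_out", "payload": {
  "steps": [
    [[0.1, 0, 0], 5],
    [[0.3, 0.1, 0], 10],
    [[0.5, 0.1, 0], 15],
    [[0.1, -0.3, 0], 20],
    [[-0.2, -0.8, 0], 24],
    [[-0.6, -1.4, 0], 28],
    [[-0.8, -1.9, 0], 32],
    [[-1.1, -2.5, 0], 37],
    [[-1.3, -3.2, 0], 41],
    [[-1.4, -3.8, 0], 45],
    [[-1.5, -4.4, 0], 50],
    [[-1.5, -5.1, 0], 54],
    [[-1.5, -5.8, 0], 58],
    [[-1.4, -6.5, 0], 62],
    [[-1.3, -7.1, 0], 67],
    [[-1.1, -7.8, 0], 71],
    [[-0.8, -8.5, 0], 75],
    [[-0.8, -8.5, 0], 75]
  ]
}}

```text
time_s: 13.35
tcp_pos: [0.6347, -0.0846, 0.1565]
ee_rot: [[-0.996, -0.092, 0.003], [-0.092, 0.996, 0.001], [-0.003, 0.001, -1.0]]
wrist_force: [-0.3, 0.1, -1.6]
gripper_width: 0.178
```

```bash
python3 look.py; python3 plan.py '[(62,105,5,130,3,0),(60,182,-65,130,9,0),(60,182,-65,130,1,0),(60,182,-65,100,2,0),(60,182,-65,73,3,0),(60,182,-65,73,1,0)]'; python3 -c "
from plan import *
ms=[margins(.06*cs(p),.06*sn(p),-65+67*t,.073) for t in np.linspace(0,1,12) for p in [182+73*t]];print(np.min(ms,0)*1e3)"
```

```text
wrist conf 0.93 r 58 phi -130 z 73
wrist conf 0.90 r 43 phi 75 z 14
wrist conf 0.70 r 39 phi -38 z 72
wrist conf 0.66 r 73 phi 79 z 14
wrist conf 0.58 r 63 phi 39 z 71
wrist conf 0.57 r 67 phi -42 z 75
scene conf 0.67 r 67 phi -44 z 74
scene conf 0.54 r 31 phi -50 z 74
scene conf 0.49 r 72 phi 75 z 10
side conf 0.66 r 55 phi -129 z 75
side conf 0.62 r 64 phi 39 z 71
side conf 0.52 r 73 phi 75 z 14
side conf 0.50 r 35 phi -46 z 76
side conf 0.41 r 68 phi -43 z 73
now [ 61.3 105.2   5.4  73. ] t 13.65 F [-1.   1.  -0.4] w 0.18344356021930464
margin wall/hub mm [10.6 21.7] 19
[[[-0.0, 0.0, -1.9], 0.0], [[-0.0, 0.0, -3.8], 0.0], [[-0.0, 0.0, -5.7], 0.0], [[0.6, -1.6, -5.7], 8.0], [[1.4, -3.2, -5.7], 16.0], [[2.2, -4.7, -5.7], 24.0], [[3.2, -6.2, -5.7], 31.0], [[4.3, -7.7, -5.7], 39.0], [[5.6, -9.0, -5.7], 47.0], [[6.9, -10.3, -5.7], 55.0], [[8.2, -11.4, -5.7], 63.0], [[9.7, -12.4, -5.7], 70.0], [[9.7, -12.4, -5.7], 70.0], [[9.7, -12.4, -4.2], 70.0], [[9.7, -12.4, -2.7], 70.0], [[9.7, -12.4, -1.8], 70.0], [[9.7, -12.4, -0.9], 70.0], [[9.7, -12.4, -0.0], 70.0], [[9.7, -12.4, -0.0], 70.0]]
[11.69117599 21.74205256]
```

Two beads are down. Next is b3, going counter-clockwise from 180°.

{"api": "carry_out", "payload": {
  "steps": [
    [[0, 0, -1.9], 0],
    [[0, 0, -3.8], 0],
    [[0, 0, -5.7], 0],
    [[0.6, -1.6, -5.7], 8],
    [[1.4, -3.2, -5.7], 16],
    [[2.2, -4.7, -5.7], 24],
    [[3.2, -6.2, -5.7], 31],
    [[4.3, -7.7, -5.7], 39],
    [[5.6, -9.0, -5.7], 47],
    [[6.9, -10.3, -5.7], 55],
    [[8.2, -11.4, -5.7], 63],
    [[9.7, -12.4, -5.7], 70],
    [[9.7, -12.4, -5.7], 70],
    [[9.7, -12.4, -4.2], 70],
    [[9.7, -12.4, -2.7], 70],
    [[9.7, -12.4, -1.8], 70],
    [[9.7, -12.4, -0.9], 70],
    [[9.7, -12.4, 0], 70],
    [[9.7, -12.4, 0], 70]
  ]
}}

```text
time_s: 15.55
tcp_pos: [0.5482, -0.2164, 0.1553]
ee_rot: [[-0.429, 0.903, 0.0], [0.903, 0.429, 0.002], [0.001, 0.001, -1.0]]
wrist_force: [-0.1, 0.3, -0.0]
gripper_width: 0.18
```

Run:
```python
from plan import *
p=foot()[1]; k=360 if p<0 else 0
plan([(58,182-k,-65,73,1,0),(58,255-k,0,73,14,1),(58,255-k,0,73,1,1),(58,255-k,0,130,3,0)])
```

```text
now [  61.  -178.4  -64.6   71.2] t 15.55 F [-0.1  0.3 -0. ] w 0.17989579120255994
margin wall/hub mm [13.7 19.9] 19
[[[-0.2, 0.2, -0.2], 0.0], [[-0.6, 0.6, -0.2], -4.0], [[-1.1, 1.0, -0.2], -9.0], [[-1.5, 1.5, -0.2], -14.0], [[-1.9, 2.0, -0.2], -18.0], [[-2.2, 2.6, -0.2], -23.0], [[-2.5, 3.1, -0.2], -27.0], [[-2.7, 3.7, -0.2], -32.0], [[-2.9, 4.4, -0.2], -37.0], [[-3.0, 5.0, -0.2], -41.0], [[-3.1, 5.7, -0.2], -46.0], [[-3.1, 6.3, -0.2], -51.0], [[-3.0, 7.0, -0.2], -55.0], [[-2.9, 7.6, -0.2], -60.0], [[-2.8, 8.3, -0.2], -65.0], [[-2.8, 8.3, -0.2], -65.0], [[-2.8, 8.3, -2.1], -65.0], [[-2.8, 8.3, -4.0], -65.0], [[-2.8, 8.3, -5.9], -65.0]]
```

{"api": "carry_out", "payload": {
  "steps": [
    [[-0.2, 0.2, -0.2], 0],
    [[-0.6, 0.6, -0.2], -4],
    [[-1.1, 1.0, -0.2], -9],
    [[-1.5, 1.5, -0.2], -14],
    [[-1.9, 2.0, -0.2], -18],
    [[-2.2, 2.6, -0.2], -23],
    [[-2.5, 3.1, -0.2], -27],
    [[-2.7, 3.7, -0.2], -32],
    [[-2.9, 4.4, -0.2], -37],
    [[-3.0, 5.0, -0.2], -41],
    [[-3.1, 5.7, -0.2], -46],
    [[-3.1, 6.3, -0.2], -51],
    [[-3.0, 7.0, -0.2], -55],
    [[-2.9, 7.6, -0.2], -60],
    [[-2.8, 8.3, -0.2], -65],
    [[-2.8, 8.3, -0.2], -65],
    [[-2.8, 8.3, -2.1], -65],
    [[-2.8, 8.3, -4.0], -65],
    [[-2.8, 8.3, -5.9], -65]
  ]
}}

```text
time_s: 17.45
tcp_pos: [0.6351, -0.2064, 0.2154]
ee_rot: [[-1.0, -0.005, 0.001], [-0.005, 1.0, 0.001], [-0.001, 0.001, -1.0]]
wrist_force: [1.1, -0.5, 0.2]
gripper_width: 0.185
```

```bash
python3 look.py; python3 plan.py '[(58,-105,0,130,1,0),(62,-2,110,130,14,0),(62,-2,110,130,2,0)]'
```

```text
wrist conf 0.92 r 40 phi -41 z 77
wrist conf 0.82 r 61 phi 43 z 73
wrist conf 0.68 r 68 phi -46 z 73
wrist conf 0.67 r 76 phi 79 z 14
wrist conf 0.48 r 66 phi -76 z 15
wrist conf 0.46 r 42 phi 73 z 11
scene conf 0.63 r 32 phi -49 z 74
scene conf 0.57 r 67 phi -46 z 75
scene conf 0.47 r 71 phi 77 z 15
side conf 0.57 r 62 phi 41 z 71
side conf 0.53 r 36 phi -42 z 74
side conf 0.43 r 67 phi -42 z 76
side conf 0.43 r 72 phi 75 z 12
side conf 0.16 r 60 phi 92 z 68
now [  58.6 -105.6    0.3  128.8] t 17.75 F [-0.3  0.2 -0.6] w 0.18481284879034227
margin wall/hub mm [9000. 9000.] 17
[[[-0.1, 0.0, -0.1], 0.0], [[-0.6, 1.4, -0.1], -8.0], [[-0.9, 2.7, -0.1], -15.0], [[-1.1, 4.0, -0.1], -23.0], [[-1.3, 5.3, -0.1], -31.0], [[-1.2, 6.5, -0.1], -39.0], [[-1.1, 7.6, -0.1], -47.0], [[-0.9, 8.6, -0.1], -55.0], [[-0.6, 9.4, -0.1], -63.0], [[-0.3, 10.2, -0.1], -70.0], [[0.1, 10.9, -0.1], -78.0], [[0.5, 11.4, -0.1], -86.0], [[1.0, 11.8, -0.1], -94.0], [[1.4, 12.0, -0.1], -102.0], [[1.8, 12.1, -0.1], -110.0], [[1.8, 12.1, -0.1], -110.0], [[1.8, 12.1, -0.1], -110.0]]
```

Three are down. Next is b6, counter-clockwise from 0°.

{"api": "carry_out", "payload": {
  "steps": [
    [[-0.1, 0, -0.1], 0],
    [[-0.6, 1.4, -0.1], -8],
    [[-0.9, 2.7, -0.1], -15],
    [[-1.1, 4.0, -0.1], -23],
    [[-1.3, 5.3, -0.1], -31],
    [[-1.2, 6.5, -0.1], -39],
    [[-1.1, 7.6, -0.1], -47],
    [[-0.9, 8.6, -0.1], -55],
    [[-0.6, 9.4, -0.1], -63],
    [[-0.3, 10.2, -0.1], -70],
    [[0.1, 10.9, -0.1], -78],
    [[0.5, 11.4, -0.1], -86],
    [[1.0, 11.8, -0.1], -94],
    [[1.4, 12.0, -0.1], -102],
    [[1.8, 12.1, -0.1], -110],
    [[1.8, 12.1, -0.1], -110],
    [[1.8, 12.1, -0.1], -110]
  ]
}}

```text
time_s: 19.45
tcp_pos: [0.6155, -0.0851, 0.2137]
ee_rot: [[0.345, -0.939, -0.003], [-0.939, -0.345, 0.002], [-0.003, 0.002, -1.0]]
wrist_force: [0.3, 0.0, -0.8]
gripper_width: 0.182
```

```bash
python3 plan.py '[(60,-2,110,100,2,0),(60,-2,110,73,3,0),(60,-2,110,73,1,0),(60,75,180,73,14,1)]'
```

```text
now [ 61.8  -2.2 110.2 129.6] t 19.45 F [ 0.3  0.  -0.8] w 0.18164935304235133
margin wall/hub mm [11.7 22.1] 20
[[[-0.0, 0.1, 1.5], 0.0], [[-0.1, 0.1, 3.0], 0.0], [[-0.1, 0.1, 3.9], 0.0], [[-0.1, 0.1, 4.8], 0.0], [[-0.1, 0.1, 5.7], 0.0], [[-0.1, 0.1, 5.7], 0.0], [[-0.6, 0.6, 5.7], -5.0], [[-1.1, 1.0, 5.7], -10.0], [[-1.5, 1.6, 5.7], -15.0], [[-1.9, 2.1, 5.7], -20.0], [[-2.2, 2.7, 5.7], -25.0], [[-2.5, 3.4, 5.7], -30.0], [[-2.7, 4.0, 5.7], -35.0], [[-2.9, 4.7, 5.7], -40.0], [[-3.0, 5.4, 5.7], -45.0], [[-3.0, 6.1, 5.7], -50.0], [[-3.0, 6.8, 5.7], -55.0], [[-2.9, 7.6, 5.7], -60.0], [[-2.8, 8.3, 5.7], -65.0], [[-2.5, 9.0, 5.7], -70.0]]
```

{"api": "carry_out", "payload": {
  "steps": [
    [[0, 0.1, 1.5], 0],
    [[-0.1, 0.1, 3.0], 0],
    [[-0.1, 0.1, 3.9], 0],
    [[-0.1, 0.1, 4.8], 0],
    [[-0.1, 0.1, 5.7], 0],
    [[-0.1, 0.1, 5.7], 0],
    [[-0.6, 0.6, 5.7], -5],
    [[-1.1, 1.0, 5.7], -10],
    [[-1.5, 1.6, 5.7], -15],
    [[-1.9, 2.1, 5.7], -20],
    [[-2.2, 2.7, 5.7], -25],
    [[-2.5, 3.4, 5.7], -30],
    [[-2.7, 4.0, 5.7], -35],
    [[-2.9, 4.7, 5.7], -40],
    [[-3.0, 5.4, 5.7], -45],
    [[-3.0, 6.1, 5.7], -50],
    [[-3.0, 6.8, 5.7], -55],
    [[-2.9, 7.6, 5.7], -60],
    [[-2.8, 8.3, 5.7], -65],
    [[-2.5, 9.0, 5.7], -70]
  ]
}}

```text
time_s: 21.45
tcp_pos: [0.5225, -0.0927, 0.1578]
ee_rot: [[1.0, 0.006, -0.001], [0.006, -1.0, 0.002], [-0.001, -0.002, -1.0]]
wrist_force: [-0.5, -0.4, -1.3]
gripper_width: 0.181
```

```bash
python3 look.py; python3 plan.py '[(60,75,180,130,3,0),(42,-2,240,130,9,0),(42,-2,240,130,1,0),(42,-2,240,100,2,0),(42,-2,240,73,3,0),(42,-2,240,73,1,0)]'
python3 - <<'E'
from plan import *
for rr,La,Lb in [(38,240,200),(38,250,205),(62,240,190)]:
    ms=[margins(rr/1e3*cs(p),rr/1e3*sn(p),La+(Lb-La)*t,.073) for t in np.linspace(0,1,12) for p in [-2-73*t]];print(np.min(ms,0)*1e3)
E
```

```text
wrist conf 0.94 r 68 phi -46 z 75
wrist conf 0.73 r 42 phi 72 z 15
wrist conf 0.65 r 73 phi 102 z 10
wrist conf 0.55 r 66 phi -76 z 13
wrist conf 0.45 r 71 phi 80 z 14
scene conf 0.62 r 31 phi -51 z 74
scene conf 0.52 r 67 phi -45 z 76
scene conf 0.45 r 72 phi 74 z 14
scene conf 0.43 r 70 phi 101 z 13
side conf 0.65 r 69 phi -44 z 77
side conf 0.60 r 36 phi -47 z 78
side conf 0.46 r 73 phi 74 z 14
side conf 0.43 r 76 phi 103 z 13
now [  59.8   74.6 -179.9   73.2] t 21.75 F [-0.1  0.5 -1.6] w 0.18127880463928828
margin wall/hub mm [11.2  3.6] 19
[[[10.7, 6.2, -1.9], -120.0], [[10.7, -6.2, -3.8], -240.0], [[-0.0, -0.1, -5.7], -360.0], [[0.3, 1.4, -5.7], -367.0], [[0.7, 2.9, -5.7], -373.0], [[1.3, 4.4, -5.7], -380.0], [[1.9, 5.8, -5.7], -387.0], [[2.6, 7.2, -5.7], -393.0], [[3.4, 8.5, -5.7], -400.0], [[4.2, 9.8, -5.7], -407.0], [[5.2, 11.0, -5.7], -413.0], [[6.2, 12.1, -5.7], -420.0], [[6.2, 12.1, -5.7], -420.0], [[6.2, 12.1, -4.2], -420.0], [[6.2, 12.1, -2.7], -420.0], [[6.2, 12.1, -1.8], -420.0], [[6.2, 12.1, -0.9], -420.0], [[6.2, 12.1, -0.0], -420.0], [[6.2, 12.1, -0.0], -420.0]]
[24.17038389  0.07426451]
[22.52521307  3.11687117]
[ 6.38818203 21.73624906]
```

```bash
python3 plan.py '[(60,75,-180,130,3,0),(44,-2,-112,130,10,0),(44,-2,-112,130,1,0),(44,-2,-112,100,2,0),(44,-2,-112,73,3,0),(44,-2,-112,73,1,0)]'
```

```text
now [  59.8   74.6 -179.9   73.2] t 21.75 F [-0.1  0.5 -1.6] w 0.18127880463928828
margin wall/hub mm [12.1  7.9] 20
[[[-0.0, -0.0, -1.9], 0.0], [[-0.0, -0.0, -3.8], 0.0], [[-0.0, -0.1, -5.7], 0.0], [[0.3, 1.4, -5.7], -7.0], [[0.7, 2.8, -5.7], -14.0], [[1.2, 4.2, -5.7], -20.0], [[1.9, 5.6, -5.7], -27.0], [[2.6, 6.9, -5.7], -34.0], [[3.4, 8.2, -5.7], -41.0], [[4.3, 9.4, -5.7], -48.0], [[5.2, 10.5, -5.7], -54.0], [[6.2, 11.6, -5.7], -61.0], [[7.3, 12.5, -5.7], -68.0], [[7.3, 12.5, -5.7], -68.0], [[7.3, 12.6, -4.2], -68.0], [[7.3, 12.6, -2.7], -68.0], [[7.3, 12.6, -1.8], -68.0], [[7.3, 12.6, -0.9], -68.0], [[7.3, 12.6, -0.0], -68.0], [[7.3, 12.6, -0.0], -68.0]]
```

{"api": "carry_out", "payload": {
  "steps": [
    [[0, 0, -1.9], 0],
    [[0, 0, -3.8], 0],
    [[0, -0.1, -5.7], 0],
    [[0.3, 1.4, -5.7], -7],
    [[0.7, 2.8, -5.7], -14],
    [[1.2, 4.2, -5.7], -20],
    [[1.9, 5.6, -5.7], -27],
    [[2.6, 6.9, -5.7], -34],
    [[3.4, 8.2, -5.7], -41],
    [[4.3, 9.4, -5.7], -48],
    [[5.2, 10.5, -5.7], -54],
    [[6.2, 11.6, -5.7], -61],
    [[7.3, 12.5, -5.7], -68],
    [[7.3, 12.5, -5.7], -68],
    [[7.3, 12.6, -4.2], -68],
    [[7.3, 12.6, -2.7], -68],
    [[7.3, 12.6, -1.8], -68],
    [[7.3, 12.6, -0.9], -68],
    [[7.3, 12.6, 0], -68],
    [[7.3, 12.6, 0], -68]
  ]
}}

```text
time_s: 23.75
tcp_pos: [0.5952, -0.218, 0.1554]
ee_rot: [[0.374, 0.928, -0.005], [0.928, -0.374, 0.003], [0.001, -0.005, -1.0]]
wrist_force: [-0.6, 0.0, -0.3]
gripper_width: 0.185
```

```bash
python3 plan.py '[(40,-4,-112,73,1,0),(38,-75,-155,73,11,1),(38,-75,-155,73,1,1),(44,-2,-112,73,6,1),(44,-2,-112,73,1,1)]';python3 -c "
from h import *;print(r.sense()['joints'])"
```

```text
now [  43.5   -2.  -111.9   71.3] t 23.75 F [-0.6  0.  -0.3] w 0.18462112707689704
margin wall/hub mm [22.5  4.9] 20
[[[-0.2, -0.3, -0.2], 0.0], [[-0.7, -0.7, -0.2], 4.0], [[-1.1, -1.1, -0.2], 8.0], [[-1.4, -1.6, -0.2], 12.0], [[-1.8, -2.1, -0.2], 16.0], [[-2.0, -2.7, -0.2], 20.0], [[-2.3, -3.3, -0.2], 24.0], [[-2.4, -3.9, -0.1], 27.0], [[-2.6, -4.6, -0.1], 31.0], [[-2.6, -5.3, -0.1], 35.0], [[-2.6, -6.0, -0.1], 39.0], [[-2.6, -6.7, -0.1], 43.0], [[-2.6, -6.7, -0.1], 43.0], [[-2.7, -5.3, -0.1], 36.0], [[-2.5, -4.0, -0.1], 29.0], [[-2.1, -2.8, -0.2], 22.0], [[-1.6, -1.7, -0.2], 14.0], [[-0.8, -0.7, -0.2], 7.0], [[0.0, 0.0, -0.2], 0.0], [[0.0, 0.0, -0.2], 0.0]]
[-5.57853327e+00  2.59675951e+01 -3.29670136e+00 -1.57185054e-01
 -6.10138952e+01  1.63715764e+02]
```

{"api": "carry_out", "payload": {
  "steps": [
    [[-0.2, -0.3, -0.2], 0],
    [[-0.7, -0.7, -0.2], 4],
    [[-1.1, -1.1, -0.2], 8],
    [[-1.4, -1.6, -0.2], 12],
    [[-1.8, -2.1, -0.2], 16],
    [[-2.0, -2.7, -0.2], 20],
    [[-2.3, -3.3, -0.2], 24],
    [[-2.4, -3.9, -0.1], 27],
    [[-2.6, -4.6, -0.1], 31],
    [[-2.6, -5.3, -0.1], 35],
    [[-2.6, -6.0, -0.1], 39],
    [[-2.6, -6.7, -0.1], 43],
    [[-2.6, -6.7, -0.1], 43],
    [[-2.7, -5.3, -0.1], 36],
    [[-2.5, -4.0, -0.1], 29],
    [[-2.1, -2.8, -0.2], 22],
    [[-1.6, -1.7, -0.2], 14],
    [[-0.8, -0.7, -0.2], 7],
    [[0, 0, -0.2], 0],
    [[0, 0, -0.2], 0]
  ]
}}

```text
time_s: 25.75
tcp_pos: [0.5967, -0.2178, 0.1576]
ee_rot: [[0.372, 0.928, -0.003], [0.928, -0.372, 0.002], [0.001, -0.004, -1.0]]
wrist_force: [0.4, -0.2, -1.1]
gripper_width: 0.18
```

```bash
python3 look.py; python3 plan.py '[(62,-2,-120,73,3,0),(62,-75,-178,73,14,1),(62,-75,-178,73,1,1)]'
```

```text
wrist conf 0.80 r 39 phi -111 z 11
wrist conf 0.71 r 73 phi 102 z 13
wrist conf 0.64 r 40 phi 76 z 14
wrist conf 0.62 r 70 phi -42 z 75
wrist conf 0.56 r 73 phi 78 z 18
scene conf 0.51 r 69 phi 100 z 14
scene conf 0.50 r 68 phi -46 z 74
scene conf 0.46 r 72 phi 76 z 12
side conf 0.51 r 69 phi -46 z 75
side conf 0.50 r 77 phi 103 z 15
side conf 0.39 r 73 phi 75 z 11
now [  43.2   -2.4 -112.    73.6] t 26.05 F [-0.2  0.  -1. ] w 0.18267822357701025
margin wall/hub mm [ 9.6 12.3] 18
[[[0.2, 0.3, 0.0], 3.0], [[0.5, 0.5, 0.0], 5.0], [[0.7, 0.8, 0.1], 8.0], [[0.3, 0.4, 0.1], 12.0], [[-0.1, 0.0, 0.1], 16.0], [[-0.5, -0.4, 0.1], 20.0], [[-0.9, -0.9, 0.1], 25.0], [[-1.2, -1.3, 0.1], 29.0], [[-1.5, -1.9, 0.1], 33.0], [[-1.8, -2.4, 0.1], 37.0], [[-2.0, -3.0, 0.1], 41.0], [[-2.1, -3.6, 0.1], 45.0], [[-2.2, -4.3, 0.1], 49.0], [[-2.3, -4.9, 0.1], 54.0], [[-2.3, -5.6, 0.1], 58.0], [[-2.3, -6.2, 0.1], 62.0], [[-2.2, -6.9, 0.1], 66.0], [[-2.2, -6.9, 0.1], 66.0]]
```

Five are down. This is the last pass.

{"api": "carry_out", "payload": {
  "steps": [
    [[0.2, 0.3, 0], 3],
    [[0.5, 0.5, 0], 5],
    [[0.7, 0.8, 0.1], 8],
    [[0.3, 0.4, 0.1], 12],
    [[-0.1, 0, 0.1], 16],
    [[-0.5, -0.4, 0.1], 20],
    [[-0.9, -0.9, 0.1], 25],
    [[-1.2, -1.3, 0.1], 29],
    [[-1.5, -1.9, 0.1], 33],
    [[-1.8, -2.4, 0.1], 37],
    [[-2.0, -3.0, 0.1], 41],
    [[-2.1, -3.6, 0.1], 45],
    [[-2.2, -4.3, 0.1], 49],
    [[-2.3, -4.9, 0.1], 54],
    [[-2.3, -5.6, 0.1], 58],
    [[-2.3, -6.2, 0.1], 62],
    [[-2.2, -6.9, 0.1], 66],
    [[-2.2, -6.9, 0.1], 66]
  ]
}}

```text
time_s: 27.85
tcp_pos: [0.5217, -0.2126, 0.1574]
ee_rot: [[0.999, 0.034, -0.005], [0.034, -0.999, 0.003], [-0.004, -0.003, -1.0]]
wrist_force: [0.1, 0.4, -1.0]
gripper_width: 0.181
```

```bash
python3 look.py; python3 plan.py '[(62,-75,-178,170,4,0),(62,-75,-178,170,1,0)]'
```

```text
wrist conf 0.77 r 42 phi -113 z 16
wrist conf 0.75 r 72 phi 103 z 8
wrist conf 0.62 r 73 phi 77 z 17
wrist conf 0.55 r 43 phi 76 z 14
wrist conf 0.43 r 71 phi -75 z 16
scene conf 0.51 r 70 phi 101 z 14
scene conf 0.49 r 74 phi 74 z 12
side conf 0.54 r 77 phi 102 z 15
side conf 0.46 r 72 phi 76 z 16
now [  62.5  -75.2 -178.    72.9] t 28.15 F [-0.1 -0.4  0.2] w 0.1815698861205978
margin wall/hub mm [ 9.7 29.4] 5
[[[-0.0, -0.0, -2.4], 0.0], [[-0.0, -0.0, -4.9], 0.0], [[-0.0, -0.1, -7.3], 0.0], [[-0.0, -0.1, -9.7], 0.0], [[-0.0, -0.1, -9.7], 0.0]]
```

{"api": "carry_out", "payload": {
  "steps": [
    [[0, 0, -2.4], 0],
    [[0, 0, -4.9], 0],
    [[0, 0, -7.3], 0],
    [[0, 0, -9.7], 0],
    [[-2, 1, -11], 8],
    [[-4, 2, -12], 16],
    [[-5, 2, -12], 24],
    [[-5, 2, -12], 32],
    [[-5, 2, -12], 40],
    [[-5, 2, -12], 48],
    [[-5, 2, -12], 56],
    [[-5, 2, -12], 64],
    [[-5, 2, -12], 72],
    [[-5, 2, -12], 80],
    [[-5, 2, -12], 80]
  ]
}}

```text
time_s: 29.65
tcp_pos: [0.4742, -0.235, 0.277]
ee_rot: [[0.209, -0.978, -0.005], [-0.978, -0.209, 0.003], [-0.004, 0.004, -1.0]]
wrist_force: [0.5, 0.4, -0.2]
gripper_width: 0.184
```

```bash
python3 look.py
python3 - <<'E'
from plan import *
w=r.capture('wrist');a=r.capture('scene')[195:315,225:375];b=r.capture('side')[160:280,245:395]
sm=np.vstack([cv2.resize(x,(375,300)) for x in (a,b)])
save(np.hstack([cv2.resize(w[:,:],(425,319)),np.zeros((319,0,3),np.uint8)])if 0 else np.hstack([cv2.copyMakeBorder(cv2.resize(w,(425,319)),0,281,0,0,cv2.BORDER_CONSTANT),sm]),'chk')
s=r.sense();print(s['time_s'],s['tcp_pos'],np.round(s['ee_rot'],3).tolist())
E
```

```text
scene conf 0.57 r 71 phi 99 z 10
scene conf 0.47 r 73 phi 77 z 13
side conf 0.61 r 74 phi 75 z 16
side conf 0.50 r 76 phi 105 z 13
30.1 [ 0.4741249  -0.23496992  0.27714383] [[0.209, -0.978, -0.004], [-0.978, -0.209, 0.003], [-0.004, 0.004, -1.0]]
```

View pics/chk.png

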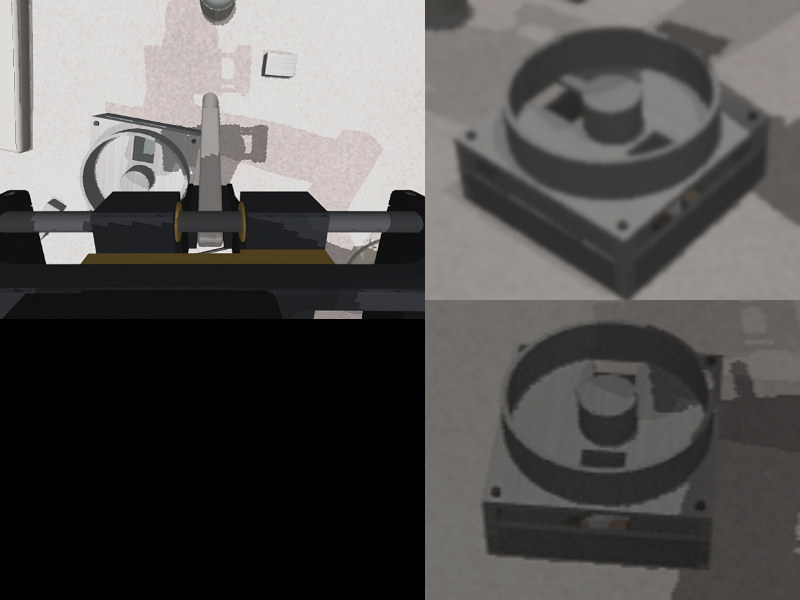

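Both views show the drum's channel empty: scene drum at (610,115) and side drum at (605,410) in the mosaic. Beads show through the tray windows. I'll look once more from straight above on the way back.

{"api": "carry_out", "payload": {
  "steps": [
    [[-2, -3, 0], 8],
    [[-5, -7, 0], 16],
    [[-8, -11, 0], 24],
    [[-11, -15, 0], 32],
    [[-13, -18, 0], 40],
    [[-14, -20.5, 0], 48],
    [[-14.1, -21.1, 0], 49.7],
    [[-14.1, -21.1, 0], 49.7],
    [[-14.1, -21.1, 0], 49.7]
  ]
}}

```text
time_s: 31.0
tcp_pos: [0.6508, -0.0532, 0.2766]
ee_rot: [[-0.61, -0.792, -0.005], [-0.792, 0.61, 0.003], [0.001, 0.006, -1.0]]
wrist_force: [-0.2, -0.8, -0.2]
gripper_width: 0.179
```

```bash
python3 look.py
python3 - <<'E'
from plan import *
save(r.capture('wrist')[:340,150:490],'w5')
s=r.sense();p=np.array(s['tcp_pos']);R=np.array(s['ee_rot'])
f=p+R@[.0716,0,.0841];print(f,proj('wrist',f),[np.round(d['centre'],4) for d in r.place_of('wrist','rod_foot')])
T=np.array([.5906,.2173,.1141]);print(s['time_s'],R.T@(T-p)*100,np.degrees(np.arctan2(-R[1,0],-R[0,0])))
E
```

```text
wrist conf 0.70 r 43 phi 75 z 12
wrist conf 0.67 r 42 phi -111 z 14
wrist conf 0.52 r 66 phi -80 z 19
wrist conf 0.49 r 74 phi 103 z 13
wrist conf 0.41 r 72 phi 78 z 15
scene conf 0.42 r 72 phi 103 z 14
scene conf 0.40 r 76 phi 77 z 12
side conf 0.54 r 75 phi 75 z 16
side conf 0.44 r 75 phi 103 z 13
[ 0.60671737 -0.10985669  0.19320879] [[316.36820881 148.49773487]] [array([0.381 , 0.1422, 0.0029]), array([ 0.6063, -0.1051,  0.1942]), array([0.4273, 0.2721, 0.0035])]
31.35 [-17.75164775  21.2301837   16.42148118] 52.33182919012386
```

View pics/w5.png

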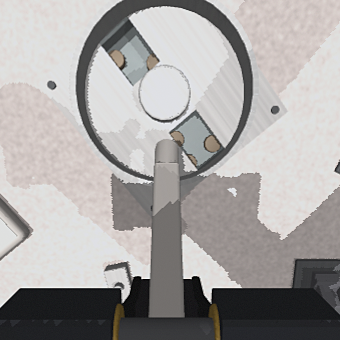

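The view from above shows an empty channel with beads only inside the slots: (118,60) and (152,62) in the upper slot, (177,138) and (208,144) in the lower. The rod sits in the gripper as before. Next, back to the rest.

{"api": "carry_out", "payload": {
  "steps": [
    [[-3, 3.5, 0], 0],
    [[-6, 7, 0], 0],
    [[-9, 10.5, 0], 0],
    [[-12, 14, 0], 0],
    [[-15, 18, 0], 0],
    [[-17, 20.4, 0], 0],
    [[-17.8, 21.2, 0], 0],
    [[-17.8, 21.2, 0], 0],
    [[-17.8, 21.2, 4], 0],
    [[-17.8, 21.2, 8], 0],
    [[-17.8, 21.2, 11], 0],
    [[-17.8, 21.2, 12.5], 0],
    [[-17.8, 21.2, 12.5], 0],
    [[-17.8, 21.2, 12.5], 0]
  ]
}}

```text
time_s: 32.8
tcp_pos: [0.5922, 0.2163, 0.1539]
ee_rot: [[-0.612, -0.791, -0.003], [-0.791, 0.612, 0.003], [-0.0, 0.004, -1.0]]
wrist_force: [0.2, 0.4, 0.4]
gripper_width: 0.18
```

Run:
```python
from plan import *
s=r.sense();p=np.array(s['tcp_pos']);R=np.array(s['ee_rot'])
T=np.array([.5906,.2173,.1141]);print(s['time_s'],R.T@(T-p)*100,np.degrees(np.arctan2(-R[1,0],-R[0,0])))
```

```text
32.8 [0.02246058 0.17200416 3.9838299 ] 52.261363448336
```

{"api": "carry_out", "payload": {
  "steps": [
    [[0, 0.2, 0], 0],
    [[0, 0.2, 1], 0],
    [[0, 0.2, 2], 0],
    [[0, 0.2, 2.8], 0],
    [[0, 0.2, 3.3], 0],
    [[0, 0.2, 3.6], 0],
    [[0, 0.2, 3.9], 0],
    [[0, 0.2, 3.9], 0],
    [[0, 0.2, 3.9], 0]
  ]
}}

```text
time_s: 33.7
tcp_pos: [0.5907, 0.2178, 0.1151]
ee_rot: [[-0.612, -0.791, -0.003], [-0.791, 0.612, 0.003], [-0.001, 0.004, -1.0]]
wrist_force: [0.3, 0.8, -1.6]
gripper_width: 0.182
```

{"api": "carry_out", "payload": {
  "steps": [
    [[0, 0, 0.1], 0],
    [[0, 0, 0.1], 0],
    [[0, 0, 0.1], 0],
    [[0, 0, 0.1], 0],
    [[0, 0, 0.1], 0],
    [[0, 0, 0.1], 0],
    [[0, 0, 0.1], 0],
    [[0, 0, 0.1], 0],
    [[0, 0, 0.1], 0],
    [[0, 0, 0.1], 0],
    [[0, 0, -2], 0],
    [[0, 0, -6], 0],
    [[0, 0, -10], 0],
    [[0, 0, -14], 0],
    [[0, 0, -14], 0],
    [[0, 0, -14], 0]
  ],
  "gripper": 1
}}

```text
time_s: 35.3
tcp_pos: [0.5911, 0.2176, 0.2563]
ee_rot: [[-0.612, -0.791, -0.001], [-0.791, 0.612, 0.005], [-0.003, 0.003, -1.0]]
wrist_force: [0.3, -0.4, -1.3]
gripper_width: 1.003
```

```bash
python3 look.py
python3 - <<'E'
from plan import *
save(r.capture('wrist')[60:340,150:490],'w6');r.capture('side');r.capture('scene');print(r.sense()['time_s'],r.sense()['tcp_pos'])
for c in('wrist','scene','side'):
  print([np.round(d['centre'],3) for d in r.place_of(c,'rod_foot') if d['centre'][2]>.015])
E
```

```text
scene conf 0.54 r 70 phi 102 z 13
scene conf 0.47 r 4 phi 61 z -3
scene conf 0.41 r 75 phi 72 z 10
35.75 [0.59096183 0.21729022 0.25448473]
[array([0.543, 0.164, 0.029])]
[array([0.547, 0.16 , 0.03 ]), array([0.545, 0.16 , 0.031])]
[array([0.545, 0.16 , 0.024])]
```

View pics/w6.png

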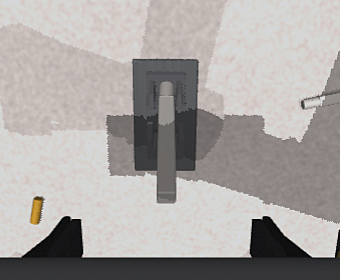

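The rod lies in its rest as before, foot at (165,88) and handle end at (166,198), and the fingers are clear of it.

```bash
python3 -c "
from station import r
print(r.finish_job())"
```

```text
the job is handed in; nothing more can be done
None
```

I took the rod from its rest and used its foot to push all six beads through the outlet slots in six slow arcs. I then put the rod back, let go, and handed the job in at about 36 s.

**Beads:** The last pictures from the wrist, scene and side cameras show the drum's channel empty. The small patch under the rod in the top view was seen clear earlier. I located five beads in the tray. The sixth is most likely hidden under the plate on the -y side, because it had gone from every view of the plate after the last pass, but I did not see it in the tray.

**Rod:** After release, the wrist, scene and side readings put the foot at about (0.545, 0.161, 0.029), within a few millimetres of the seat point. The rod leans in the rest as before, and the open gripper was well clear above it.

**Forces and other checks:** Wrist force stayed below about 2 N in every reading. I kept the rod's paths clear of the drum wall and hub by calculation, but contact with them was not measured directly. I did not re-measure the other things on the bench at the end, but the arm's path kept away from them.

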